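Hang the tray carrier on the lipped rail

TASK

Hang the carrier with the broad rectangular tray on the rail: bring it in from the side of the lip that faces the robot, lift its turned-down toe over that lip and lower it until the toe sits fully down in the channel, hanging level and square to the rail with its upright post in front, near the middle of the rail. Let go of it, and leave the smaller carrier with the round foot standing where it is.

Things in the scene. Friction and masses are not known exactly. Their poses are not given: they have to be found in the camera images.
- tray_carrier_grip (a point): Grip fin of the carrier to hang, a loose C-shaped metal hanger, 164 mm high, 0.35 kg, standing on its tray. Dark upright fin 28 mm along x, 14 mm along y, 48 mm high, on the arm straight above the toe and the centre of mass. Point: 20 mm below the fin's top, 28 mm above the arm, 144 mm above the tray's underside. x points from the post into the C's open mouth, z up.
- tray_carrier_toe (a point): Middle of the underside of its toe, 66 mm straight below the grip point; same axes. The toe is the arm's end turned down: 10 mm thick in x, 36 mm wide, 30 mm long. The mouth below it is open for 67 mm, then comes the tray (x -50 to +60 mm, 76 mm wide, 11 mm thick in all; underside 78 mm below the toe's).
- tray_carrier_post (a point): Middle of its upright post, 36 mm wide and 8 mm thick, 46 mm to -x of the toe; same axes. The post joins tray and arm; the arm (8 mm thick, 36 mm wide) runs from the post to the toe.
- disc_carrier_grip (a point): Grip fin of the other carrier, to be left alone: same form but smaller (118 mm high), loose, on a round foot 84 mm across; the point is 20 mm below its top, 98 mm above the bench. x points from its post into its mouth.
- rail_seat (a point): Middle of the channel floor of the fixed rail, 125 mm above the bench. y along the rail, x across it away from the robot. Channel 34 mm wide inside, open on top; lip (robot's side) and far wall 6 mm thick, 16 mm above the floor. Floor 5 mm thick, free below. End plates at y = +-115 mm, from bench to 28 mm above the floor. With the toe seated the tray hangs under the rail, 47 mm off the bench.

How it is judged (in metres and radians):
At the end, for the whole second after the job is handed in: The tray carrier hangs with its toe behind the lip: toe within 6 mm of the channel floor, between lip and far wall, within 70 mm of the rail's middle along it, post in front of the lip, level within 10 degrees, square within 15 degrees. The round-footed carrier is within 30 mm of its start (z of tray_carrier_toe in the frame of rail_seat between -0.004 and 0.006 m and x of tray_carrier_toe in the frame of rail_seat between -0.017 and 0.017 m and y of tray_carrier_toe in the frame of rail_seat between -0.07 and 0.07 m and x of tray_carrier_post in the frame of rail_seat below -0.023 m and angle between tray_carrier_grip's own z axis and vertical below 0.175 rad and angle between the x axis of tray_carrier_grip and the x axis of rail_seat, either way round below 0.26 rad and distance of disc_carrier_grip from where it was at the start of the episode below 0.03 m); the robot touches nothing.
It fails at once if the carrier with the round foot is moved more than 30 mm or knocked over (distance of disc_carrier_grip from where it was at the start of the episode above 0.03 m).
It also fails if it takes over 35 s, if anything falls off the work surface, if the arm or the gripper's body presses on something with over 40 N, if the wrist force passes 120 N, or if a joint passes its speed limit or range.

ROBOT

A 6-joint arm with a two-finger parallel gripper is mounted at the origin on a cart in front of the work surface, level with it; the furniture and walls round the work are solid. World frame = base frame: x ahead of the robot, y to its left, z up, the work surface at z = 0. Lengths are in mm, angles in rad, forces in N, time in s.
With the tool pointing down it reaches from about 375 to 825 mm from the base axis. Payload 5.5 kg.
Tool frame: the origin (TCP) lies between the finger pads; the fingertips stand 8 mm ahead of it and the grasp point (between the pads) lies 11 mm behind it; z points along the fingers, y is the line along which they close (so a half turn about z gives the same grasp; the last joint's range is limited). The gripper opens to 85 mm and grips with 20 to 120 N. Pads are 22 mm wide; open, the fingers measure 114 mm over their backs; the gripper's body (76 mm by 85 mm) begins 54 mm behind the grasp point. The pads swing forward as they close: fully open they stand 13 mm farther back than shut.
Start: joints at [1.318, 0.314, -0.047, 1.21, 0, 1.571], TCP at [150.066, 580.926, 239.299] pointing down, gripper open.
Joint ranges: [-2.67, 2.67], [-0.69, 1.73], [-1.03, 1.25], [-2.08, 2.16], [-1.42, 1.45], [-3.14, 3.14]. Speed limits (rad/s): [2.39, 2.39, 3.01, 3.14, 3.14, 3.14].

INTERFACE

Orientations are given as a unit quaternion [x, y, z, w].
In Python, from cell import ctrl gives the robot as it stands. The module is installed in compiled form; this text tells all that it offers.
- The arm moves only by the tool move_arm, never from a script. Its argument "steps" is a list of rows, each a list of 7 numbers: the turn, a rotation vector about the tool's x, y, z in rad, then the shift along the tool's x, y, z in m, then the finger opening in m, from 0 to 0.0854. A call has 1 to 10 rows; each row is the pose to reach, as a shift and turn from the pose commanded when the call began, along the tool's axes at that moment; what a row does not reach only later rows make up. A row lasts 1/12 s, in which the tool goes at most 41.7 mm and 7.16 degrees, less where a joint would pass 70% of its speed; a pose out of reach is approached as far as the arm can. A call with a gripper value outside its range is refused whole. The fingers move at their own pace and stop on an object; "newtons" is the grip in N (left out, the last holds). Time passes only in rows, so rows that repeat a pose let the fingers close. It gives the time, the measured TCP pose, the force, the opening and the grip force at its end, in the units of the state.
- ctrl.sense(): the state, without advancing time (a new reading comes with each control period).
- ctrl.capture(name): name is "side" or "top"; returns a dict with "frame" (384x512x3 uint8, red, green, blue), "fx", "fy", "cx", "cy" (pixels), "view" (4x4, takes a point from world to camera coordinates). Camera axes: x right, y down, z forward; pixel columns grow to the right and rows downward; lengths in mm; the calibration is good to about 2 mm. A picture is of the moment at which its call begins. There is no depth.
- ctrl.sign_off(): hands the job in; it is judged then, once.
The state is a dict: "clock": time; "joints": joint angles; "dq": joint speeds; "tau": joint torques, N m; "eef_pos": TCP position; "tool_rot": TCP orientation; "wrist_force": force on the tool from outside, world axes, zero at the start; "wrist_torque": the same for the moment, N m; "finger_gap": finger opening in mm; "grip_force": force on a finger pad.
Only numpy, scipy, OpenCV 4.12 (cv2) and the standard library are available. Lean on these libraries where they do the work, as an engineer would, in place of code of your own. Each camera call takes 0.05 s, during which the arm holds its last target. There are 200 camera calls.

## Working session

There is one attempt and no reset: what is moved stays moved. The work goes in short steps, Python scripts to look and compute and a tool call to move; the robot and the scene stay as the last step left them, time stands still between calls to the robot, and variables do not carry over. Pictures are saved under pics/ and viewed, at most 10 in all, crops included, and the job is handed in when it is done.

Besides the shell and the picture viewer there is one more tool, called after "Request:" by a JSON object that holds its "fn" and its "kwargs". move_arm: Moves the arm, as the interface text tells. Its arguments: {"type":"object","properties":{"steps":{"type":"array","items":{"type":"array","items":{"type":"number"}}},"newtons":{"type":"number"}},"required":["steps"]}

```bash
mkdir -p pics
python3 - <<'E'
from cell import ctrl
import cv2,json,numpy as np
for n in ("side","top"):
    c=ctrl.capture(n); cv2.imwrite(f"pics/{n}0.png",c["frame"][...,::-1])
    np.savez(f"{n}0.npz",**c); print(n,c["fx"],c["fy"],c["cx"],c["cy"],np.round(c["view"],3).tolist())
print(ctrl.sense())
E
```

```text
side 475.6955793936245 475.6955793936245 261.18135192845364 196.15461983022314 [[0.826, -0.564, -0.015, -252.796], [-0.374, -0.527, -0.763, 442.121], [0.422, 0.636, -0.646, 609.376], [0.0, 0.0, 0.0, 1.0]]
top 474.6133969176568 474.6133969176568 261.36118808292474 195.1711285443062 [[0.005, -1.0, -0.023, 288.252], [-0.992, -0.002, -0.125, 512.809], [0.124, 0.023, -0.992, 920.635], [0.0, 0.0, 0.0, 1.0]]
{'clock': 0.1, 'joints': array([ 1.31799242e+00,  3.14123237e-01, -4.79574607e-02,  1.21022321e+00,
        3.62749316e-05,  1.57077355e+00]), 'dq': array([ 0.00021016, -0.0014068 ,  0.00363132, -0.00119554, -0.00027072,
        0.00146254]), 'tau': array([ 7.77869263e-04, -5.40763521e+01,  3.40542233e+01,  1.12233081e-02,
        2.74685260e-05,  4.95603686e-06]), 'eef_pos': array([149.933915  , 580.441898  , 238.54949472]), 'tool_rot': array([ 1.26054307e-01,  9.92023056e-01, -7.45488679e-04, -1.13028290e-04]), 'wrist_force': array([0.60819015, 0.60763744, 0.17363708]), 'wrist_torque': array([-0.01823181,  0.02597825, -0.01176122]), 'grip_force': 0.0, 'finger_gap': 85.69044192274032}
```

View pics/side0.png

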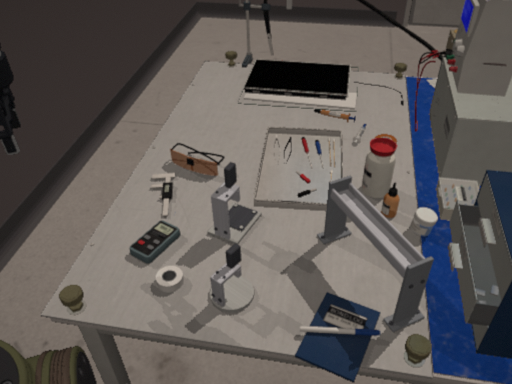

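View pics/top0.png

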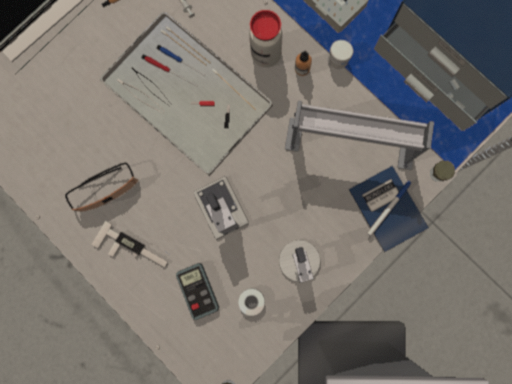

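The side view shows the tray carrier with its fin at about (231,175), the disc carrier at about (233,255), and the rail from (335,185) to (420,260). In the top view the tray carrier is at about (220,208), the disc carrier at (300,262), and the rail channel runs from (298,115) to (430,132). I'll zoom in on these next.

Run:
```python
import cv2,numpy as np
t=cv2.imread("pics/top0.png");s=cv2.imread("pics/side0.png")
A=cv2.resize(t[165:255,180:300][:, :],(800,600),interpolation=cv2.INTER_CUBIC)
a=cv2.resize(t[170:245,185:255],(373,400),interpolation=cv2.INTER_CUBIC)
b=cv2.resize(s[155:245,200:270],(311,400),interpolation=cv2.INTER_CUBIC)
cv2.imwrite("pics/c1.png",np.hstack([a,b]))
a=cv2.resize(t[90:180,280:440],(800,450),interpolation=cv2.INTER_CUBIC)
cv2.imwrite("pics/c2.png",a)
```

```text
(no output)
```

View pics/c1.png

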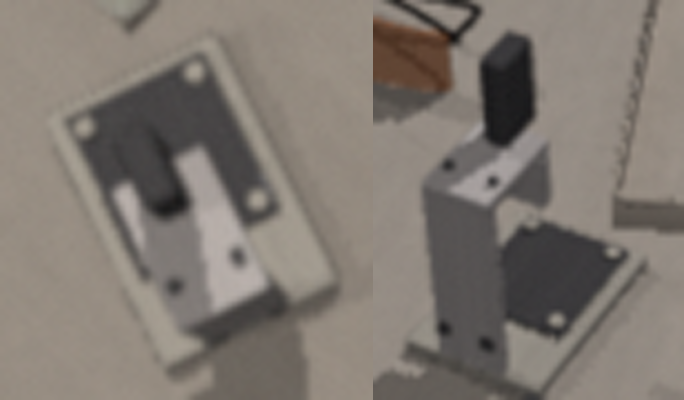

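View pics/c2.png

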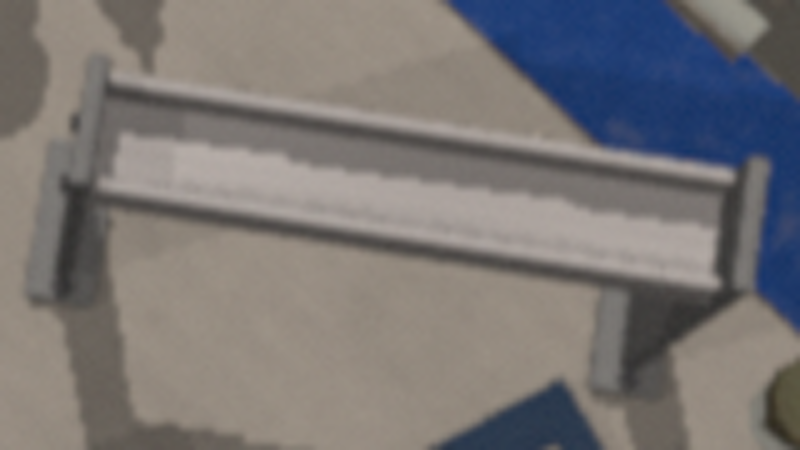

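Crop 1: the tray corners are (50,122), (212,40), (335,285) and (175,370), with the post at the lower right and the mouth pointing up-left. Crop 2: the lip top runs (100,186) to (720,284), the far wall top (110,80) to (735,178), with end plates at both ends.

```bash
cat > h.py <<'E'
import numpy as np
def ray(c,p):
    V=c["view"];R=V[:3,:3];o=-R.T@V[:3,3]
    d=R.T@np.array([(p[0]-c["cx"])/c["fx"],(p[1]-c["cy"])/c["fy"],1]);return o,d/np.linalg.norm(d)
def plane(c,p,z):
    o,d=ray(c,p);return o+d*(z-o[2])/d[2]
def tri(c1,p1,c2,p2):
    o,d=ray(c1,p1);q,e=ray(c2,p2)
    s=np.linalg.lstsq(np.stack([d,-e],1),q-o,rcond=None)[0]
    a=o+d*s[0];b=q+e*s[1];return (a+b)/2,np.linalg.norm(a-b)
def proj(c,P):
    q=c["view"]@np.append(P,1);return c["fx"]*q[0]/q[2]+c["cx"],c["fy"]*q[1]/q[2]+c["cy"]
E
python3 - <<'E'
from h import *
import cv2
t=dict(np.load("top0.npz"));s=dict(np.load("side0.npz"))
np.set_printoptions(precision=1,suppress=True)
f=lambda u,v:(185+u/5.333-.4,170+v/5.333-.4)
T=np.array([plane(t,f(*p),10)for p in[(50,122),(212,40),(335,285),(175,370)]])
print(T, [np.linalg.norm(T[i]-T[(i+1)%4]) for i in range(4)])
xd=(T[0]+T[1]-T[2]-T[3])[:2];xd/=np.linalg.norm(xd);c=T.mean(0)
print("yaw",np.degrees(np.arctan2(xd[1],xd[0])),"toe xy",c[:2]-5*xd)
b=s["frame"][155:245,200:270]
P=np.append(c[:2]-5*xd,164)
print("pred fin top px",proj(t,P),proj(s,P))
for n,c_ in(("top",t),("side",s)):
    g=c_["frame"].max(2);m=(g<62).astype(np.uint8)
    k,l,st,ce=cv2.connectedComponentsWithStats(m)
    for i in range(1,k):
        if st[i,4]>60 and 180<ce[i][0]<320 and 140<ce[i][1]<300: print(n,st[i],ce[i])
h=lambda u,v:(280+u/5-.4,90+v/5-.4)
L=[plane(t,h(*p),141)for p in[(100,186),(720,284)]];F=[plane(t,h(*p),141)for p in[(110,80),(735,178)]]
print("lip",L,"far",F)
E_=[plane(t,h(*p),153)for p in[(97,60),(75,185),(760,160),(745,290)]];print("plates",E_)
ld=L[0]-L[1];fd=F[0]-F[1]
print("rail y-dir deg",[np.degrees(np.arctan2(-d[0],d[1]))for d in(ld,fd)])
yd=(ld/np.linalg.norm(ld)+fd/np.linalg.norm(fd))[:2];yd/=np.linalg.norm(yd);xx=np.array([yd[1],-yd[0]])
print("sep",((F[0]+F[1]-L[0]-L[1])[:2]/2)@xx,[e[:2]@yd for e in E_])
mx=((F[0]+F[1]+L[0]+L[1])[:2]/4)@xx; my=np.mean([e[:2]@yd for e in E_])
print("seat",mx*xx+my*yd, "side px of lip ends (z141)",[proj(s,p)for p in L+F])
E
```

```text
[[520.4 430.6  10. ]
 [552.8 367.8  10. ]
 [457.2 319.   10. ]
 [424.4 380.2  10. ]] [np.float64(70.60832716880101), np.float64(107.30247761887219), np.float64(69.51179033792299), np.float64(108.40755586754685)]
yaw 27.390202896928542 toe xy [484.3 372.1]
pred fin top px (np.float64(212.4875617507646), np.float64(201.5842458456103)) (np.float64(228.37613721211846), np.float64(165.91901299421514))
top [182 276  33  41 580] [198.6 297.1]
side [224 163  12  25 227] [229.8 175. ]
side [229 206  26  25 374] [239.6 216.7]
side [226 244  15  24 251] [233.  255.8]
lip [array([624.1, 218.5, 141. ]), array([587.6,  -4. , 141. ])] far [array([663.9, 214.7, 141. ]), array([626.7, -10.8, 141. ])]
plates [array([667.5, 220.1, 153. ]), array([621.2, 228.2, 153. ]), array([630., -16., 153.]), array([582.6,  -8.8, 153. ])]
rail y-dir deg [np.float64(-9.317592327400465), np.float64(-9.35862274116539)]
sep 39.82645966891065 [np.float64(325.4656044951622), np.float64(325.95562483809795), np.float64(86.4468391384172), np.float64(85.81406570399417)]
seat [625.8 105.8] side px of lip ends (z141) [(np.float64(332.0702268823617), np.float64(188.9992671215749)), (np.float64(405.97490600901267), np.float64(269.01154271385616)), (np.float64(348.80942332112477), np.float64(182.57712572064156)), (np.float64(425.8880110850034), np.float64(261.11290999290384))]
```

Run:
```python
from h import *
t=dict(np.load("top0.npz"));s=dict(np.load("side0.npz"))
np.set_printoptions(precision=1,suppress=True)
for z in(116,140,164):print(z,proj(t,[484.3,372.1,z]),proj(s,[484.3,372.1,z]))
f=lambda u,v:(185+u/5.333-.4,170+v/5.333-.4)
g=lambda u,v:(200+(u-373)/4.444-.4,155+v/4.444-.4)
print(tri(t,f(152,168),s,(229.8,175)))
# arm corners at post end, z=116: top (183,335),(285,290); side (423,185),(490,207)
for a,b in(((183,333),(425,187)),((280,290),(488,206))):print(tri(t,f(*a),s,g(*b)),plane(t,f(*a),116),plane(s,g(*b),116))
print("fin bottom near corner",plane(s,g(512,145),116))
for q in((231,249),(233,244),(236,244)):print(plane(s,q,118))
```

```text
116 (np.float64(215.743048285307), np.float64(204.45481097917485)) (np.float64(229.79565658828614), np.float64(184.73729756929563))
140 (np.float64(214.16090963952306), np.float64(203.0465759855155)) (np.float64(229.10728637787196), np.float64(175.47584594375164))
164 (np.float64(212.48767010795146), np.float64(201.55725362592815)) (np.float64(228.3963355770921), np.float64(165.91059115795494))
(array([487.7, 374.4, 138.3]), np.float64(0.721415345206162))
(array([434.9, 365.2, 112.7]), np.float64(2.646748355326894)) [433.6 365.4 116. ] [434.4 361.1 116. ]
(array([449. , 331.8, 117.9]), np.float64(1.5005965728337585)) [448.5 332.3 116. ] [450.7 333.5 116. ]
fin bottom near corner [481.9 363.9 116. ]
[390.9 214.9 118. ]
[400.1 223.3 118. ]
[404.5 220.2 118. ]
```

```bash
cat > go.py <<'E'
import sys,numpy as np
from scipy.spatial.transform import Rotation as Ro
from cell import ctrl
def row(x,y,z,yaw):  # TCP target, tool-y heading deg
    s=ctrl.sense();R=Ro.from_quat(s["tool_rot"]);a=np.radians(yaw)
    yv=np.array([np.cos(a),np.sin(a),0]);zv=np.array([0,0,-1.]);T=Ro.from_matrix(np.stack([np.cross(yv,zv),yv,zv],1))
    print("turn",np.round((R.inv()*T).as_rotvec(),4),"shift",np.round(R.inv().apply(np.array([x,y,z])-s["eef_pos"])/1e3,4))
    print("pos",s["eef_pos"].round(1),"toolx",R.as_matrix()[:,0].round(3),"gap",round(s["finger_gap"],1),"F",s["wrist_force"].round(1),"q",s["joints"].round(2),s["clock"])
if __name__=="__main__": row(*map(float,sys.argv[1:5]))
E
python3 go.py 486 372.5 215 117
```

```text
turn [-1.40e-03 -6.00e-04 -7.24e-01] shift [-0.3774 -0.1172  0.0237]
pos [149.9 580.4 238.5] toolx [-0.968  0.25   0.   ] gap 85.7 F [0.6 0.6 0.2] q [ 1.32  0.31 -0.05  1.21  0.    1.57] 0.1
```

Request:
{"fn": "move_arm", "kwargs": {"steps": [[0, 0, -0.724, -0.377, -0.117, 0.023, 0.06], [0, 0, -0.724, -0.377, -0.117, 0.023, 0.06], [0, 0, -0.724, -0.377, -0.117, 0.023, 0.06], [0, 0, -0.724, -0.377, -0.117, 0.023, 0.06], [0, 0, -0.724, -0.377, -0.117, 0.023, 0.06], [0, 0, -0.724, -0.377, -0.117, 0.023, 0.06], [0, 0, -0.724, -0.377, -0.117, 0.023, 0.06], [0, 0, -0.724, -0.377, -0.117, 0.023, 0.06], [0, 0, -0.724, -0.377, -0.117, 0.023, 0.06], [0, 0, -0.724, -0.377, -0.117, 0.023, 0.06]]}}

```text
clock: 0.93
eef_pos: [487.6, 371.4, 215.8]
tool_rot: [-0.233, 0.972, -0.0, -0.0]
wrist_force: [-0.1, 0.4, 0.5]
finger_gap: 60.2
grip_force: 0.0
```

```bash
python3 go.py 486 372.5 133 117
```

```text
turn [-0.0005 -0.0005 -0.0008] shift [0.0009 0.0017 0.0828]
pos [487.6 371.4 215.8] toolx [-0.891 -0.453  0.   ] gap 60.2 F [-0.1  0.4  0.5] q [ 0.65  0.35 -0.05  1.17 -0.    0.18] 0.9333
```

Request:
{"fn": "move_arm", "kwargs": {"steps": [[0, 0, 0, 0.001, 0.002, 0.03, 0.06], [0, 0, 0, 0.001, 0.002, 0.055, 0.06], [0, 0, 0, 0.001, 0.002, 0.07, 0.06], [0, 0, 0, 0.001, 0.002, 0.082, 0.06], [0, 0, 0, 0.001, 0.002, 0.082, 0.06], [0, 0, 0, 0.001, 0.002, 0.082, 0.06]]}}

```text
clock: 1.43
eef_pos: [483.6, 374.5, 134.0]
tool_rot: [-0.234, 0.972, -0.0, -0.001]
wrist_force: [0.4, 0.2, -0.4]
finger_gap: 59.9
grip_force: 0.0
```

```bash
python3 - <<'E'
from cell import ctrl
import cv2,numpy as np
t=ctrl.capture("top")["frame"][...,::-1];s=ctrl.capture("side")["frame"][...,::-1]
a=cv2.resize(t[140:250,170:270],(400,440),interpolation=cv2.INTER_CUBIC)
b=cv2.resize(s[130:240,180:280],(400,440),interpolation=cv2.INTER_CUBIC)
cv2.imwrite("pics/g1.png",np.hstack([a,b]))
E
python3 go.py 486 372.5 133 117
```

```text
turn [0.0003 0.0017 0.0004] shift [ 0.     -0.0033  0.0025]
pos [484.5 375.4 135.5] toolx [-0.891 -0.454 -0.002] gap 59.8 F [-0.7  0.  -0.5] q [ 0.66  0.39 -0.18  1.   -0.    0.19] 1.5333
```

View pics/g1.png

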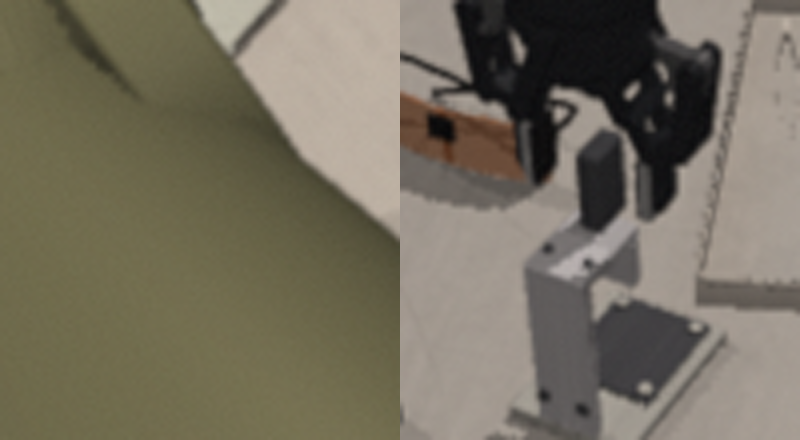

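The side crop shows the fin at (602,180), between the fingertips at (545,160) and (650,190), with the fingers clear of the arm. I'll close now.

Request:
{"fn": "move_arm", "kwargs": {"steps": [[0, 0, 0, 0, -0.002, 0.001, 0.05], [0, 0, 0, 0, -0.002, 0.001, 0.03], [0, 0, 0, 0, -0.002, 0.001, 0.022], [0, 0, 0, 0, -0.002, 0.001, 0.005], [0, 0, 0, 0, -0.002, 0.001, 0.005], [0, 0, 0, 0, -0.002, 0.001, 0.005], [0, 0, 0, 0, -0.002, 0.001, 0.005], [0, 0, 0, 0, -0.002, 0.001, 0.005]], "newtons": 60}}

```text
clock: 2.2
eef_pos: [485.3, 373.3, 134.0]
tool_rot: [-0.233, 0.972, 0.0, 0.001]
wrist_force: [0.3, 1.0, 5.7]
finger_gap: 13.4
grip_force: 59.5
```

```bash
python3 go.py 486 372.5 250 117
```

```text
turn [0.0004 0.0012 0.0001] shift [-0.0004 -0.001  -0.116 ]
pos [485.3 373.3 134. ] toolx [-0.891 -0.454 -0.001] gap 13.4 F [0.3 1.  5.7] q [ 0.66  0.39 -0.18  1.    0.    0.18] 2.2
```

Request:
{"fn": "move_arm", "kwargs": {"steps": [[0, 0, 0, 0, 0, -0.01, 0.005], [0, 0, 0, 0, 0, -0.03, 0.005], [0, 0, 0, 0, 0, -0.06, 0.005], [0, 0, 0, 0, 0, -0.09, 0.005], [0, 0, 0, 0, 0, -0.12, 0.005], [0, 0, 0, 0, 0, -0.145, 0.005], [0, 0, 0, 0, 0, -0.16, 0.005], [0, 0, 0, 0, 0, -0.165, 0.005], [0, 0, 0, 0, 0, -0.165, 0.005]], "newtons": 80}}

```text
clock: 2.95
eef_pos: [485.1, 372.9, 299.0]
tool_rot: [-0.233, 0.972, 0.0, 0.0]
wrist_force: [0.5, -0.1, -4.5]
finger_gap: 13.1
grip_force: 78.3
```

```bash
python3 go.py 517 124 299 80.7
```

```text
turn [3.000e-04 8.000e-04 6.335e-01] shift [ 0.0846 -0.2363 -0.    ]
pos [485.1 372.9 299. ] toolx [-0.891 -0.454 -0.001] gap 13.1 F [ 0.5 -0.1 -4.5] q [ 0.66  0.32  0.1   1.35 -0.    0.18] 2.95
```

Request:
{"fn": "move_arm", "kwargs": {"steps": [[0, 0, 0.07, 0.009, -0.026, 0, 0.005], [0, 0, 0.14, 0.019, -0.052, 0, 0.005], [0, 0, 0.21, 0.028, -0.079, 0, 0.005], [0, 0, 0.28, 0.038, -0.105, 0, 0.005], [0, 0, 0.35, 0.047, -0.131, 0, 0.005], [0, 0, 0.42, 0.056, -0.158, 0, 0.005], [0, 0, 0.5, 0.066, -0.184, 0, 0.005], [0, 0, 0.57, 0.075, -0.21, 0, 0.005], [0, 0, 0.61, 0.081, -0.226, 0, 0.005], [0, 0, 0.634, 0.085, -0.236, 0, 0.005]]}}

```text
clock: 3.78
eef_pos: [515.2, 121.6, 296.1]
tool_rot: [0.083, 0.997, -0.001, -0.002]
wrist_force: [-0.3, -0.0, -5.0]
finger_gap: 13.5
grip_force: 79.6
```

```bash
python3 go.py 517 124 214 80.7
```

```text
turn [-0.0023 -0.0034 -0.0043] shift [-0.0017  0.0028  0.0821]
pos [515.2 121.6 296.1] toolx [-0.986  0.166  0.003] gap 13.5 F [-0.3 -0.  -5. ] q [ 0.23  0.17 -0.11  1.3  -0.    0.4 ] 3.7833
```

Request:
{"fn": "move_arm", "kwargs": {"steps": [[0, 0, 0, 0, 0, 0.015, 0.005], [0, 0, 0, 0, 0, 0.04, 0.005], [0, 0, 0, 0, 0, 0.065, 0.005], [0, 0, 0, 0, 0, 0.08, 0.005], [0, 0, 0, 0, 0, 0.085, 0.005], [0, 0, 0, 0, 0, 0.085, 0.005], [0, 0, 0, 0, 0, 0.085, 0.005], [0, 0, 0, 0, 0, 0.085, 0.005]]}}

```text
clock: 4.45
eef_pos: [517.0, 124.4, 214.3]
tool_rot: [0.081, 0.997, 0.0, 0.001]
wrist_force: [-0.6, -0.4, -3.6]
finger_gap: 13.2
grip_force: 79.6
```

```bash
python3 - <<'E'
from cell import ctrl
import cv2,numpy as np
s=ctrl.capture("side");np.savez("side1.npz",**s)
cv2.imwrite("pics/s1.png",cv2.resize(s["frame"][130:340,240:440,::-1],(570,598),interpolation=cv2.INTER_CUBIC))
E
python3 go.py 625.8 105.8 214 80.7
```

```text
turn [ 0.0009  0.0019 -0.0002] shift [-0.1102 -0.0008  0.0007]
pos [517.2 124.4 214.5] toolx [-0.987  0.162 -0.002] gap 12.6 F [-0.  -0.4 -4.8] q [ 0.24  0.2  -0.26  1.12  0.    0.4 ] 4.5
```

View pics/s1.png

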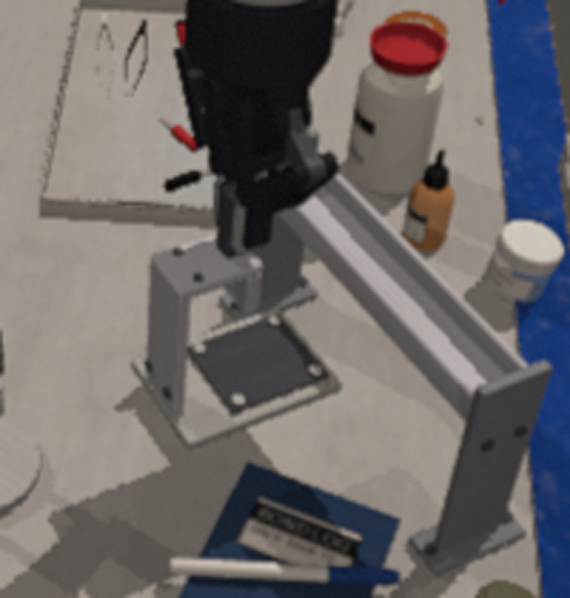

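The carrier hangs level in front of the lip. Its toe's near bottom edge is at crop (240-262, 308), and its tray is below rail height. I'll check that against the prediction.

Run:
```python
from h import *
s=dict(np.load("side1.npz"));g=np.array([517.2,124.4]);x=np.array([.987,-.162]);y=np.array([.162,.987])
S=lambda p:((p[0]-240)*2.85,(p[1]-130)*2.85)
P=lambda a,b,z:tuple(np.round(S(proj(s,np.append(g+a*x+b*y,z)))))
print("toe -y bottom",P(-5,-18,159.5),P(5,-18,159.5),"post top -y outer",P(-50,-18,197.5),P(-50,18,197.5),"tray bottom corners",P(60,-38,92),P(-50,-38,81.5),P(-50,38,92))
r=np.array([625.8,105.8]);Q=lambda a,b,z:tuple(np.round(S(proj(s,np.append(r+a*x+b*y,z)))))
print("plate top corners",Q(-23,-115,153),Q(23,-115,153),Q(-23,-121,153),Q(23,-121,153))
```

```text
toe -y bottom (np.float64(240.0), np.float64(315.0)) (np.float64(255.0), np.float64(309.0)) post top -y outer (np.float64(175.0), np.float64(292.0)) (np.float64(145.0), np.float64(252.0)) tray bottom corners (np.float64(340.0), np.float64(379.0)) (np.float64(183.0), np.float64(451.0)) (np.float64(126.0), np.float64(355.0))
plate top corners (np.float64(473.0), np.float64(384.0)) (np.float64(539.0), np.float64(358.0)) (np.float64(480.0), np.float64(392.0)) (np.float64(546.0), np.float64(365.0))
```

Request:
{"fn": "move_arm", "kwargs": {"steps": [[0, 0, 0, -0.008, 0, 0, 0.005], [0, 0, 0, -0.024, 0, 0, 0.005], [0, 0, 0, -0.042, 0, 0, 0.005], [0, 0, 0, -0.06, 0, 0, 0.005], [0, 0, 0, -0.078, 0, 0, 0.005], [0, 0, 0, -0.093, 0, 0, 0.005], [0, 0, 0, -0.103, 0, 0, 0.005], [0, 0, 0, -0.107, 0, 0, 0.005], [0, 0, 0, -0.107, 0, 0, 0.005], [0, 0, 0, -0.107, 0, 0, 0.005]]}}

```text
clock: 5.33
eef_pos: [621.9, 106.7, 213.4]
tool_rot: [0.081, 0.997, 0.0, -0.0]
wrist_force: [-0.1, -0.1, -4.9]
finger_gap: 12.6
grip_force: 79.6
```

```bash
python3 - <<'E'
from cell import ctrl
import cv2,numpy as np
s=ctrl.capture("side")
cv2.imwrite("pics/s2.png",cv2.resize(s["frame"][150:300,300:450,::-1],(600,600),interpolation=cv2.INTER_CUBIC))
E
python3 go.py 622.8 106.3 180 80.7
```

```text
turn [-0.     -0.0005 -0.0004] shift [-0.0014 -0.0002  0.0334]
pos [621.5 106.7 213.4] toolx [-0.987  0.162  0.   ] gap 13.5 F [ 0.   0.3 -4.3] q [ 0.17  0.38 -0.01  1.18  0.    0.33] 5.3833
```

View pics/s2.png

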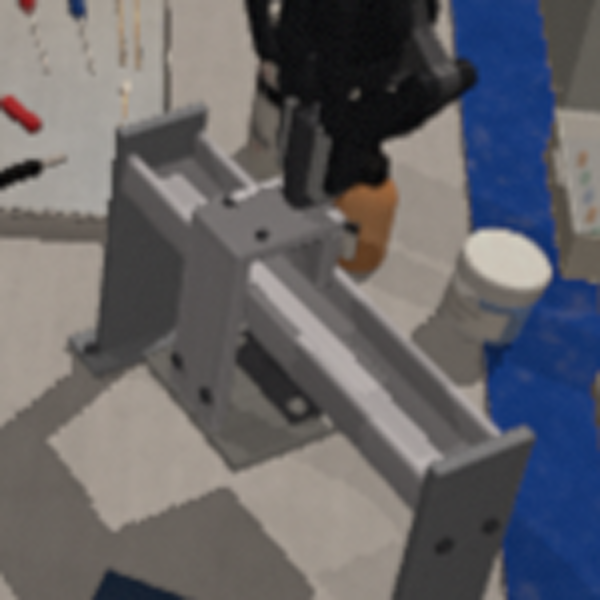

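The toe, at crop (315-340, 230-288), is over the channel. The post is in front of the lip and the tray is under the rail. I'll lower it.

Request:
{"fn": "move_arm", "kwargs": {"steps": [[0, 0, 0, 0, 0, 0.005, 0.005], [0, 0, 0, 0, 0, 0.011, 0.005], [0, 0, 0, 0, 0, 0.017, 0.005], [0, 0, 0, 0, 0, 0.022, 0.005], [0, 0, 0, 0, 0, 0.026, 0.005], [0, 0, 0, 0, 0, 0.029, 0.005], [0, 0, 0, 0, 0, 0.029, 0.005]]}}

```text
clock: 5.97
eef_pos: [621.3, 106.6, 183.3]
tool_rot: [0.081, 0.997, -0.0, -0.001]
wrist_force: [0.1, 0.2, -4.4]
finger_gap: 13.2
grip_force: 79.7
```

```bash
python3 - <<'E'
from cell import ctrl
import cv2,numpy as np
s=ctrl.capture("side")
cv2.imwrite("pics/s3.png",cv2.resize(s["frame"][150:300,300:450,::-1],(600,600),interpolation=cv2.INTER_CUBIC))
E
python3 go.py 622.8 106.3 180 80.7
```

```text
turn [-0.0003 -0.0008 -0.0005] shift [-0.0012 -0.0001  0.0038]
pos [621.6 106.6 183.8] toolx [-0.987  0.162  0.001] gap 12.8 F [ 0.1  0.5 -4.4] q [ 0.17  0.4  -0.06  1.12 -0.    0.33] 6.0167
```

View pics/s3.png

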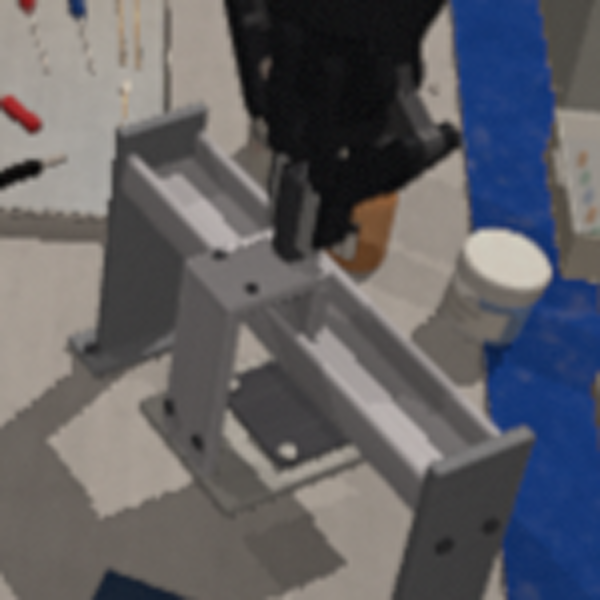

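The toe is inside the channel between lip and far wall, at crop (310,320). The wrist still reads the full weight, so I'll lower the last few millimetres slowly.

Request:
{"fn": "move_arm", "kwargs": {"steps": [[0, 0, 0, 0, 0, 0.001, 0.005], [0, 0, 0, 0, 0, 0.002, 0.005], [0, 0, 0, 0, 0, 0.003, 0.005], [0, 0, 0, 0, 0, 0.003, 0.005]]}}

```text
clock: 6.35
eef_pos: [621.9, 106.7, 181.2]
tool_rot: [0.081, 0.997, 0.0, -0.0]
wrist_force: [0.9, 0.6, -5.5]
finger_gap: 13.2
grip_force: 79.7
```

Request:
{"fn": "move_arm", "kwargs": {"steps": [[0, 0, 0, 0, 0, 0.0005, 0.005], [0, 0, 0, 0, 0, 0.001, 0.005], [0, 0, 0, 0, 0, 0.001, 0.005]]}}

```text
clock: 6.6
eef_pos: [622.1, 106.7, 181.0]
tool_rot: [0.081, 0.997, 0.0, 0.0]
wrist_force: [-1.4, -0.4, 1.1]
finger_gap: 12.9
grip_force: 80.5
```

Contact: the weight has come off the wrist at about the expected height. I'll release slowly.

Request:
{"fn": "move_arm", "kwargs": {"steps": [[0, 0, 0, 0, 0, 0.0005, 0.005], [0, 0, 0, 0, 0, 0.0005, 0.013], [0, 0, 0, 0, 0, 0.0005, 0.016], [0, 0, 0, 0, 0, 0.0005, 0.022], [0, 0, 0, 0, 0, 0.0005, 0.035], [0, 0, 0, 0, 0, 0.0005, 0.05], [0, 0, 0, 0, 0, 0.0005, 0.06], [0, 0, 0, 0, 0, 0.0005, 0.06]], "newtons": 20}}

```text
clock: 7.27
eef_pos: [622.0, 106.7, 179.7]
tool_rot: [0.081, 0.997, -0.0, -0.0]
wrist_force: [-0.4, -0.6, 0.3]
finger_gap: 59.9
grip_force: 0.0
```

Request:
{"fn": "move_arm", "kwargs": {"steps": [[0, 0, 0, 0, 0, -0.015, 0.06], [0, 0, 0, 0, 0, -0.04, 0.06], [0, 0, 0, 0, 0, -0.075, 0.06], [0, 0, 0, 0, 0, -0.11, 0.06], [0, 0, 0, 0.03, 0, -0.14, 0.06], [0, 0, 0, 0.06, 0, -0.15, 0.06], [0, 0, 0, 0.1, 0, -0.15, 0.06], [0, 0, 0, 0.12, 0, -0.15, 0.06], [0, 0, 0, 0.12, 0, -0.15, 0.06], [0, 0, 0, 0.12, 0, -0.15, 0.06]]}}

```text
clock: 8.1
eef_pos: [503.0, 126.4, 330.6]
tool_rot: [0.081, 0.997, 0.0, 0.001]
wrist_force: [0.3, -0.2, -0.4]
finger_gap: 60.0
grip_force: 0.0
```

Run:
```python
from cell import ctrl
import cv2,numpy as np
s=ctrl.capture("side");print(ctrl.sense()["wrist_force"])
a=cv2.resize(s["frame"][150:300,300:450,::-1],(500,500),interpolation=cv2.INTER_CUBIC)
b=cv2.resize(s["frame"][230:320,190:270,::-1],(300,338));b=np.vstack([b,np.zeros((162,300,3),np.uint8)])
cv2.imwrite("pics/s4.png",np.hstack([a,b]))
```

```text
[-0.38364591  0.86251944 -0.84386585]
```

View pics/s4.png

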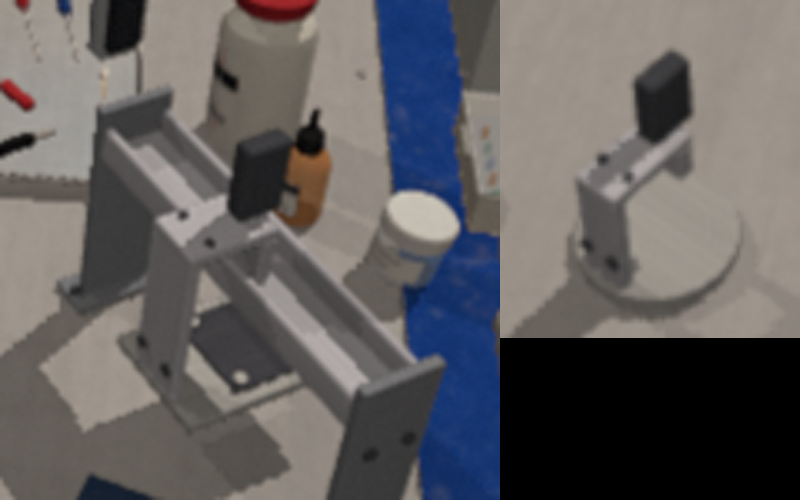

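The carrier hangs free and level, with its toe down in the channel at crop (265,270) and its post in front of the lip. The disc carrier hasn't moved and the gripper is clear.

```bash
python3 -c "
from cell import ctrl
print(ctrl.sign_off())"
```

```text
the job is handed in; nothing more can be done
None
```

The tray carrier hangs on the rail near its middle, level by eye with its toe down in the channel, the round-footed carrier was left standing where it was, and the job was handed in at about 8 s (no verdict was returned).

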